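# Index the loaded slide of a drilling jig to its stop pin

## Robot

A 7-joint arm with a two-finger parallel gripper is mounted at the origin on the work surface. World frame = base frame: x ahead of the robot, y to its left, z up, the work surface at z = 0. Lengths are in m, angles in rad, forces in N, time in s.
With the tool pointing down it reaches from about 0.4 to 0.9 m from the base axis. Payload 5.5 kg.
Tool frame: the origin (TCP) lies midway between the tips of the shut fingers; the grasp point (between the pads) lies 19 mm behind it; z points along the fingers, y is the line along which they close (so a half turn about z gives the same grasp; the last joint's range is limited). The gripper opens to 92 mm and grips with 3 to 60 N. Pads are 19 mm wide; open, the fingers measure 130 mm over their backs; the gripper's body (75 mm by 190 mm) begins 47 mm behind the grasp point.
Start: joints at [1.421, 0.501, -0.427, 1.55, 0.221, 1.138, -0.21], TCP at [0.261, -0.595, 0.227] pointing down, gripper open.
Joint ranges: [-2.88, 2.88], [-0.31, 2.03], [-1.54, 1.56], [0.2, 2.42], [-1.41, 4.55], [0.19, 2.02], [-2.57, 2.57]. Speed limits (rad/s): [2.57, 2.57, 3.14, 3.14, 3.14, 3.14, 3.14].

## Interface

Orientations are given as a unit quaternion [w, x, y, z].
In Python, from workcell import get_obs, grab_frame, camera_model, close_job gives the robot as it stands.
- The arm moves only by the tool apply_moves, never from a script. Its argument "motion" is one flat list of numbers, 7 for each row, row after row: the shift along the world's x, y, z in units of 60 mm (1.0 is 60 mm), then the turn, a rotation vector about the world's x, y, z in units of 5 degrees (1.0 is 5 degrees), then the closure, from 0 (fully open) to 1 (shut). In form: [x, y, z, wx, wy, wz, hand, x, y, z, wx, wy, wz, hand, ...]. A call has 1 to 8 rows; each row is the pose to reach, as a shift and turn from the pose commanded when the call began; what a row does not reach only later rows make up. A row lasts 1/8 s, in which the tool goes at most 62.5 mm and 10.7 degrees, less where a joint would pass 70% of its speed; a pose out of reach is approached as far as the arm can. A call with a gripper value outside its range is refused whole. The fingers move at their own pace and stop on an object; the grip force is fixed at half the most. Time passes only in rows, so rows that repeat a pose let the fingers close. It gives the time, the measured TCP pose, the force, the opening and the grip force at its end, in the units of the state.
- get_obs(): the state, without advancing time (a new reading comes with each control period).
- grab_frame(name): name is "scene" or "top" or "wrist"; returns the picture (480x640x3 uint8, red, green, blue); there is no depth.
- camera_model(name): a dict with "mtx" (3x3 intrinsics, pixels), "position" and "orientation" of the camera in the world. Camera axes: x right, y down, z forward; pixel columns grow to the right and rows downward; lengths in m; the calibration is good to about 2 mm. A picture is of the moment at which its call begins: read the wrist's pose just before it. camera_model takes no time and is no camera call; for the wrist camera it gives the pose at the moment of the call.
- close_job(): hands the job in; it is judged then, once.
The state is a dict: "t": time; "q": joint angles; "qvel": joint speeds; "joint_torque": joint torques, N m; "tcp_pos": TCP position; "tool_rot": TCP orientation; "contact_force": force on the tool from outside, world axes, zero at the start; "wrist_torque": the same for the moment, N m; "finger_gap": finger opening in m; "grip_force": force on a finger pad.
Only numpy, scipy, OpenCV 4.12 (cv2) and the standard library are available. Lean on these libraries where they do the work, as an engineer would, in place of code of your own. Each camera call takes 0.05 s, during which the arm holds its last target. There are 200 camera calls.

## Task

Two drilling jigs stand on the bench; bring the bush that sits in one of them to its drilling position. With the fingertips, push that jig's sprung slide by its upright push plate, away from you, until its tooth has passed the stop pin but not as far as the end stop, then let go so that the slide springs back and latches against the pin at mid travel, and draw clear. Leave the bush sitting in its nest, do not lift or carry anything, and leave the empty jig's slide and the other things on the bench as they are.

Things in the scene. Friction and masses are not known exactly. Their poses are not given: they have to be found in the camera images.
- loaded_jig: green drilling jig fixed to the bench, the one with the flanged bush in its slide's nest; it may stand left or right. Base 230 x 130 x 16 mm, x -90..+140, far end stop bar 46 mm tall. Origin: underside, on the slide's centreline; own +x is the pushing direction (away from the robot, yaw within 0.3 rad). Pin housing at +y (x 3..37, y 58..106, to z 60 mm), drill unit at -y (x 10..50, y -36..-92, to z 81 mm).
- loaded_slide (a joint): slide travel, m along the jig's +x: 0 at rest, 0.080 at the end stop. Spring 5 N at 0 to 10 N at 0.080, damped (30 N per m/s). From 0.012 to 0.040 its ramped tooth pushes the pin aside (a few N more); just beyond 0.040 the pin springs out behind the tooth, and the slide, let go beyond 0.046 (and short of 0.076), returns within 1 s to stop on the pin at 0.040. Let go before, it returns to 0.
- loaded_push (a point): middle of the rear (robot-side) face of the loaded slide's upright push plate (36 mm wide, 12 thick, from 46 to 90 mm above the bench); the point is 74 mm above the bench. Own +x is the pushing direction, y along the face. It moves with the slide. The space behind it is free.
- loaded_nest (a point): middle of the floor of the nest on the loaded slide (square, 43 mm inside, rim 6 mm high), 46 mm above the bench, 75 mm ahead of the push plate's rear face; moves with the slide, whose top plate is 130 x 72 x 12 mm
- loaded_pin (a joint): stop pin of the loaded jig, m along the jig's +y: 0 is out (sprung, across the tooth's path, also when latched), up to 0.008 when pushed aside by the tooth. Not to be handled.
- loaded_pin_tip (a point): round nose of the loaded jig's horizontal steel stop pin (diameter 8 mm), 41 mm above the bench at the slide's +y edge; the slide's tooth passes there
- bush: flanged steel bush standing loose in the loaded slide's nest: flange diameter 40 x 8 mm below, body diameter 26, 30 mm tall in all, top 76 mm above the bench; origin: centre of its underside. It rides along.
- empty_jig: the same jig as the loaded one (same origin, axes and sizes) with its nest empty; to be left alone
- empty_slide (a joint): travel of the empty slide, the same mechanism as the loaded one; it must stay at 0
- empty_push (a point): middle of the rear face of the empty slide's push plate, as on the loaded one
- spare_bush: a second flanged bush of the same make standing on the bench between the jigs, nearer the robot, 40 mm across the flange, 30 mm tall (bystander; origin on its underside)
- ring: plain steel ring, outer diameter 48, 16 tall, lying on the bench between the jigs, farther from the robot (bystander; origin on its underside)
- wrench: open-ended wrench lying on the bench at the far left (bystander; origin on its underside, mid-length or so)
- brush: chip brush lying on the bench at the far right (bystander; origin on its underside, mid-length or so)
- oil_can: grey can, diameter 60, 120 tall, standing beyond one jig (bystander; origin on its underside)
- stop_block: dark steel block 50 x 35 x 30 with a brass stud, beyond the other jig (bystander; origin on its underside)
Mind the look-alikes: they are no part of the job. What is shaped like the bush but pink or purple is not meant.

How it is judged:
By the outcome, as a careful person would: the job done as asked, in the order asked, and still so for the second after the job is handed in, with the robot touching nothing.
It also fails if it takes over 29 s, if anything falls off the work surface, if the arm or the gripper's body presses on something with over 40 N, if the wrist force passes 120 N, or if a joint passes its speed limit or range.

## Working session

There is one attempt and no reset: what is moved stays moved. The work goes in short steps, Python scripts to look and compute and a tool call to move; the robot and the scene stay as the last step left them, time stands still between calls to the robot, and variables do not carry over. Pictures are saved under pics/ and viewed, at most 10 in all, crops included, and the job is handed in when it is done.

Besides the shell and the picture viewer there is one more tool, called after ">>>" by a JSON object that holds its "fn" and its "kwargs". apply_moves: Moves the arm, as the interface text tells. Its arguments: {"type":"object","properties":{"motion":{"type":"array"}},"required":["motion"]}

```bash
mkdir -p pics; python3 - <<'E'
from workcell import *
import cv2
o=get_obs();print(o['t'],o['tcp_pos'],o['tool_rot'],o['finger_gap'])
for n in("scene","top"):
    cv2.imwrite(f"pics/{n}0.png",grab_frame(n)[:,:,::-1]);m=camera_model(n);print(n,m)
E
```

```text
0.0 [ 0.26047347 -0.5947603   0.22565903] [-9.70715373e-04  9.78762652e-01  2.04994391e-01 -1.66547646e-04] 0.09180991370785072
scene {'mtx': array([[526.96712871,   0.        , 322.60505383],
       [  0.        , 526.96712871, 236.14842901],
       [  0.        ,   0.        ,   1.        ]]), 'position': array([1.07733597, 0.85215391, 0.9650932 ]), 'orientation': array([-0.10471102,  0.24326653,  0.88179009, -0.39026048])}
top {'mtx': array([[455.23313715,   0.        , 315.30726774],
       [  0.        , 455.23313715, 234.82778622],
       [  0.        ,   0.        ,   1.        ]]), 'position': array([0.39243263, 0.02434539, 1.30190904]), 'orientation': array([-0.04750472,  0.71412274, -0.69676456,  0.04786614])}
```

View pics/scene0.png

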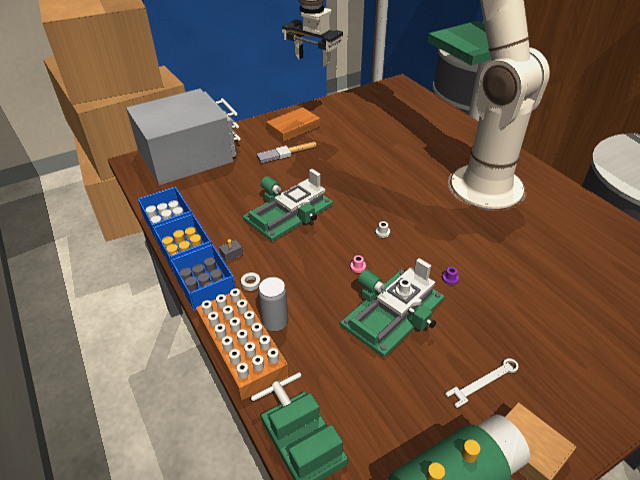

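View pics/top0.png

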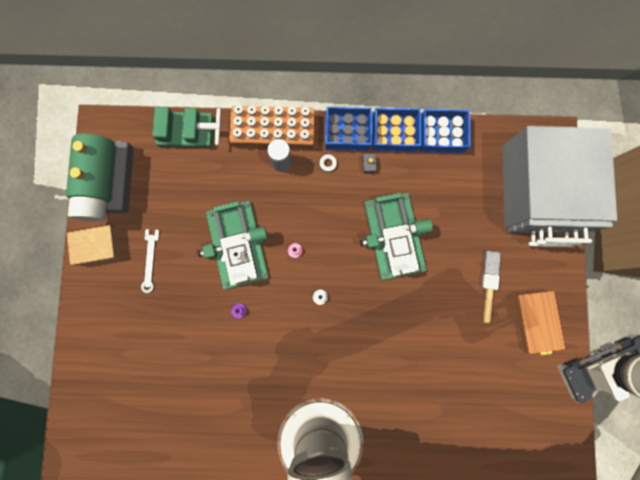

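The loaded jig is on the left: top view around (237,245), scene view around (395,305). The pink and purple look-alikes are at (295,250) and (239,311), and the empty jig is at (397,235). I'll measure the loaded jig in enlarged crops.

```bash
cat > h.py <<'E'
import numpy as np,cv2
from workcell import *
from scipy.spatial.transform import Rotation as R
def rot(q): return R.from_quat([q[1],q[2],q[3],q[0]]).as_matrix()
def ray(n,uv,z):
    m=camera_model(n);d=rot(m['orientation'])@np.linalg.inv(m['mtx'])@[uv[0],uv[1],1];p=m['position']
    return p+d*(z-p[2])/d[2]
def proj(n,P):
    m=camera_model(n);c=rot(m['orientation']).T@(np.array(P)-m['position']);u=m['mtx']@c;return u[:2]/u[2]
E
python3 - <<'E'
from h import *
a=cv2.imread('pics/top0.png');b=cv2.imread('pics/scene0.png')
c1=cv2.resize(a[190:325,190:280],None,fx=4,fy=4,interpolation=cv2.INTER_CUBIC)
c2=cv2.resize(b[250:360,335:470],None,fx=3,fy=3,interpolation=cv2.INTER_CUBIC)
im=np.zeros((540,770,3),np.uint8);im[:540,:360]=c1;im[:330,365:770]=c2
cv2.imwrite('pics/crop.png',im)
hsv=cv2.cvtColor(a,cv2.COLOR_BGR2HSV)
s=np.zeros(a.shape[:2],np.uint8);s[190:300,190:280]=1
w=((hsv[...,1]<50)&(hsv[...,2]>170)).astype(np.uint8)*s
cs,_=cv2.findContours(w,cv2.RETR_EXTERNAL,cv2.CHAIN_APPROX_NONE);c=max(cs,key=cv2.contourArea)
r=cv2.minAreaRect(c);bx=cv2.boxPoints(r);print(r,[ray('top',p,.046).round(4) for p in bx])
E
```

```text
((237.3823699951172, 258.5294189453125), (48.264591217041016, 35.41019821166992), 75.96376037597656) [array([0.5432, 0.3059, 0.046 ]), array([0.5696, 0.2116, 0.046 ]), array([0.4405, 0.1737, 0.046 ]), array([0.4148, 0.2669, 0.046 ])]
```

View pics/crop.png

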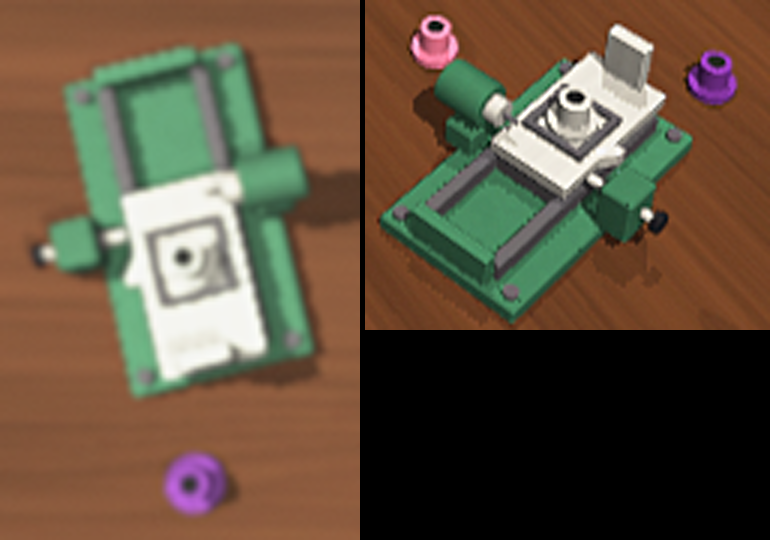

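The crop shows the bush upright in its nest, with its bore at crop (183,257). The base corners are at crop (68,88), (240,45), (312,352) and (135,393), and the purple bush is at crop (195,483). Next I'll fit the jig pose.

```bash
python3 - <<'E'
from h import *
f=lambda u,v:(190+u/4-.375,190+v/4-.375)
W=np.array([ray('top',f(*p),.016)[:2] for p in[(68,88),(240,45),(312,352),(135,393)]])
L=np.array([[.14,.065],[.14,-.065],[-.09,-.065],[-.09,.065]])
z=W@[1,1j];l=L@[1,1j];zc,lc=z-z.mean(),l-l.mean();r=(zc*lc.conj()).sum();yaw=np.angle(r)
e=np.exp(1j*yaw);o=z.mean()-e*l.mean();print('yaw',yaw,'scale',abs(r)/(abs(lc)**2).sum(),'origin',o,'res',abs(z-o-e*l).round(4))
print('sides',abs(np.diff(np.r_[z,z[0]])))
n=ray('top',f(183,257),.076);zn=n[0]+1j*n[1];print('nest(top bore)',n,'local',(zn-o)/e)
g=lambda u,v:(335+(u-365)/3-.33,250+v/3-.33)
n2=ray('scene',g(576,97),.076);print('nest(scene bore)',n2,'local',(n2[0]+1j*n2[1]-o)/e)
zn=(zn+n2[0]+1j*n2[1])/2
p=zn-.075*e;print('push',p)
print('purple',ray('top',f(190,485),.03),'spare',ray('top',(320.5,296),.03))
# check plate corners in both views
for nm in('top','scene'):
    im=cv2.imread(f'pics/{nm}0.png')
    x0,y0,x1,y1=(190,190,280,325) if nm=='top' else (335,250,470,360)
    k=4
    c=cv2.resize(im[y0:y1,x0:x1],None,fx=k,fy=k,interpolation=cv2.INTER_CUBIC)
    for zz in(.046,.09):
      for dx,dy in[(0,.018),(0,-.018),(.012,.018),(.012,-.018)]:
        q=p+e*(dx+1j*dy);u=proj(nm,[q.real,q.imag,zz]);cv2.circle(c,tuple(int(v) for v in ((u-[x0,y0]+.5)*k)),2,(0,0,255) if zz>.05 else (255,0,0),-1)
    if nm=='top':A=c
    else:B=c
im=np.zeros((540,800,3),np.uint8);im[:540,:360]=A;im[:440,360:800]=B[:,-440:]
cv2.imwrite('pics/chk.png',im)
E
```

```text
yaw 0.26724900285234715 scale 0.9789816105951247 origin (0.510957695574795+0.24175456270149634j) res [0.0032 0.0025 0.0019 0.0036]
sides [0.12669667 0.22691221 0.12696842 0.22392222]
nest(top bore) [0.50165775 0.24034509 0.076     ] local (-0.009342016187532318+0.0010964812646427893j)
nest(scene bore) [0.50104173 0.24156762 0.076     ] local (-0.009613326038098273+0.002438290687244794j)
push (0.42901216541817366+0.2211504209532162j)
purple [0.34837214 0.23605317 0.03      ] spare [0.3946134  0.00725989 0.03      ]
```

View pics/chk.png

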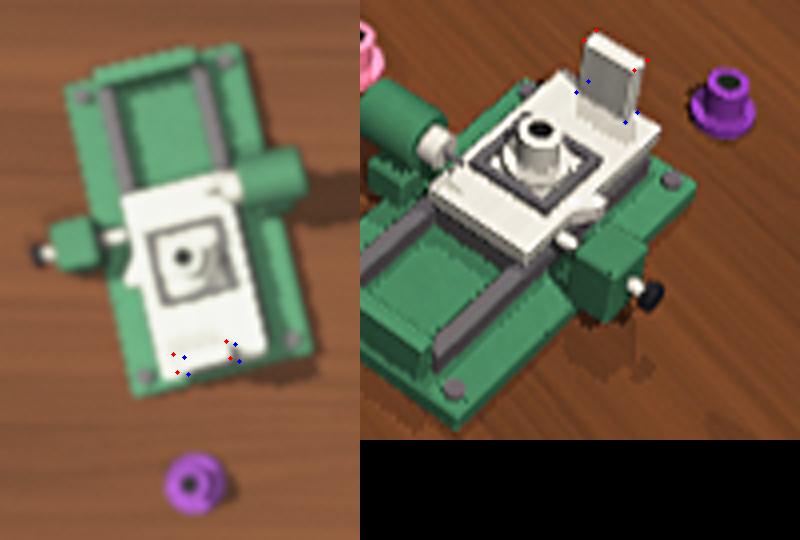

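The projected plate corners match in both views to about 3 mm. The push point is about (0.429, 0.221, 0.074), with the push direction at yaw 0.267. I'll travel with the fingers shut and the tool's x axis turned onto the push direction, which needs about -1.67 turn units.

>>> {"fn": "apply_moves", "kwargs": {"motion": [0.4,0.8,0,0,0,-0.2,1,0.8,1.6,0,0,0,-0.4,1,1.2,2.45,0,0,0,-0.6,1,1.6,3.3,0,0,0,-0.8,1,2.0,4.1,0,0,0,-1.0,1,2.4,4.9,0,0,0,-1.2,1,2.8,5.7,0,0,0,-1.4,1,3.2,6.5,0,0,0,-1.67,1]}}

```text
t: 1.1
tcp_pos: [0.4531, -0.2038, 0.2266]
tool_rot: [0.0, 0.991, 0.133, -0.0]
contact_force: [1.2, -0.6, 0.4]
finger_gap: 0.0165
grip_force: 0.0
```

>>> {"fn": "apply_moves", "kwargs": {"motion": [-0.1,0.85,0,0,0,0,1,-0.3,1.7,0,0,0,0,1,-0.45,2.6,0,0,0,0,1,-0.6,3.45,0,0,0,0,1,-0.8,4.3,0,0,0,0,1,-0.95,5.15,0,0,0,0,1,-1.1,6.0,0,0,0,0,1,-1.27,6.85,0,0,0,0,1]}}

```text
t: 2.1
tcp_pos: [0.3761, 0.2068, 0.2268]
tool_rot: [0.0, 0.991, 0.133, 0.0]
contact_force: [1.9, 0.1, 0.6]
finger_gap: 0.0008
grip_force: 0.0
```

```bash
python3 - <<'E'
from h import *
o=get_obs();print(o['t'],o['tcp_pos'],o['tool_rot'],o['finger_gap'],o['contact_force'])
e=np.array([.9645,.264]);n=np.array([-.264,.9645]);d=o['tcp_pos'][:2]-[.429,.2212];print('along',d@e,'lat',d@n)
E
```

```text
2.1 [0.37614779 0.20681433 0.22678152] [2.89755654e-04 9.91141653e-01 1.32808259e-01 3.25977485e-04] 0.0007878676354671357 [1.85446192 0.10872755 0.58345593]
along -0.05477377405917711 lat 7.800195559923631e-05
```

>>> {"fn": "apply_moves", "kwargs": {"motion": [0,0,-0.7,0,0,0,1,0,0,-1.4,0,0,0,1,0,0,-2.1,0,0,0,1,0,0,-2.68,0,0,0,1,0.16,0.044,-2.68,0,0,0,1,0.32,0.088,-2.68,0,0,0,1]}}

```text
t: 2.85
tcp_pos: [0.3972, 0.2118, 0.0669]
tool_rot: [-0.0, 0.991, 0.133, 0.001]
contact_force: [0.1, -0.1, 0.9]
finger_gap: 0.0006
grip_force: 0.0
```

```bash
python3 - <<'E'
from h import *
a=grab_frame('top')[:,:,::-1];b=grab_frame('scene')[:,:,::-1]
im=np.zeros((540,800,3),np.uint8)
im[:540,:360]=cv2.resize(a[190:325,190:280],None,fx=4,fy=4);im[:440,360:]=cv2.resize(b[240:350,360:470],None,fx=4,fy=4)
cv2.imwrite('pics/pre.png',im);o=get_obs();print(o['t'],o['tcp_pos'],o['contact_force'])
E
```

```text
2.95 [0.39881672 0.21219285 0.06763489] [-0.6887876   0.15962681  0.3903625 ]
```

View pics/pre.png

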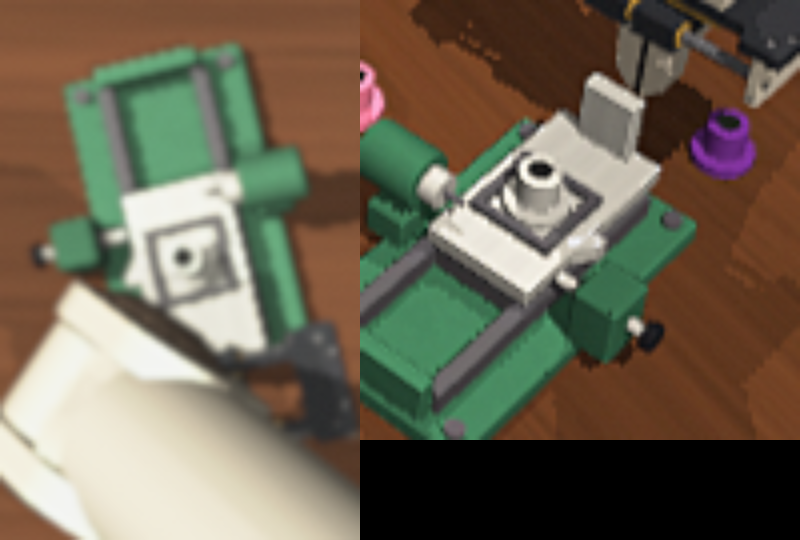

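The fingers are behind the plate, centred, and clear of the purple bush. I'll advance gently until contact.

>>> {"fn": "apply_moves", "kwargs": {"motion": [0.08,0.022,0,0,0,0,1,0.16,0.044,0,0,0,0,1,0.22,0.06,0,0,0,0,1,0.27,0.074,0,0,0,0,1,0.31,0.085,0,0,0,0,1,0.34,0.093,0,0,0,0,1,0.34,0.093,0,0,0,0,1]}}

```text
t: 3.82
tcp_pos: [0.4162, 0.2165, 0.0659]
tool_rot: [-0.0, 0.991, 0.133, -0.0]
contact_force: [-0.6, 0.3, 0.2]
finger_gap: 0.0004
grip_force: 0.0
```

>>> {"fn": "apply_moves", "kwargs": {"motion": [0.02,0.005,0,0,0,0,1,0.04,0.011,0,0,0,0,1,0.06,0.016,0,0,0,0,1,0.06,0.016,0,0,0,0,1]}}

```text
t: 4.32
tcp_pos: [0.4193, 0.2173, 0.0658]
tool_rot: [0.0, 0.991, 0.133, -0.0]
contact_force: [-2.1, 0.3, 0.3]
finger_gap: 0.0004
grip_force: 0.9
```

>>> {"fn": "apply_moves", "kwargs": {"motion": [0.02,0.005,0,0,0,0,1,0.04,0.011,0,0,0,0,1,0.04,0.011,0,0,0,0,1]}}

```text
t: 4.7
tcp_pos: [0.4208, 0.2176, 0.0656]
tool_rot: [0.001, 0.991, 0.133, -0.001]
contact_force: [-4.9, -1.8, 3.3]
finger_gap: 0.0004
grip_force: 2.5
```

Contact at about 5 N. Now the 60 mm push, gently ramped, aiming for about 0.060 of travel inside the 0.046 to 0.076 window.

>>> {"fn": "apply_moves", "kwargs": {"motion": [0.06,0.016,0,0,0,0,1,0.18,0.049,0,0,0,0,1,0.32,0.088,0,0,0,0,1,0.47,0.129,0,0,0,0,1,0.62,0.17,0,0,0,0,1,0.77,0.211,0,0,0,0,1,0.9,0.246,0,0,0,0,1,0.96,0.263,0,0,0,0,1]}}

```text
t: 5.7
tcp_pos: [0.4762, 0.2333, 0.0648]
tool_rot: [0.001, 0.991, 0.134, -0.003]
contact_force: [-10.2, -2.3, 4.9]
finger_gap: 0.0004
grip_force: 4.9
```

```bash
python3 - <<'E'
from h import *
a=grab_frame('top')[:,:,::-1];b=grab_frame('scene')[:,:,::-1]
im=np.zeros((540,800,3),np.uint8)
im[:540,:360]=cv2.resize(a[190:325,190:280],None,fx=4,fy=4);im[:440,360:]=cv2.resize(b[240:350,350:460],None,fx=4,fy=4)
cv2.imwrite('pics/push.png',im);o=get_obs();print(o['t'],o['tcp_pos'],o['contact_force'])
d=o['tcp_pos'][:2]-[.429,.2212];print('travel',d@[.9645,.264]+.0098,'lat',d@[-.264,.9645])
E
```

```text
5.8 [0.47654235 0.23338569 0.06486795] [-7.96478119 -1.18847632  2.93768548]
travel 0.05887162112275193 lat -0.0007980877058843625
```

View pics/push.png

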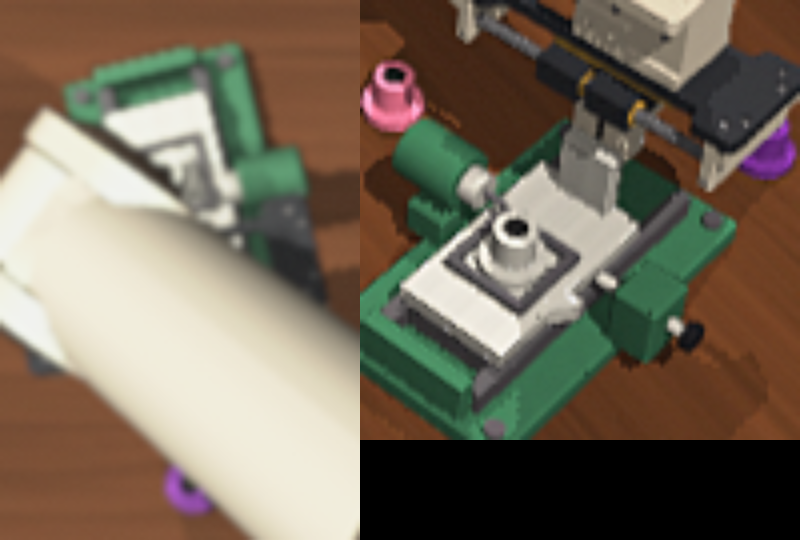

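The tooth is well past the pin: travel is about 59 mm and the bush is seated. Next I'll draw straight back.

>>> {"fn": "apply_moves", "kwargs": {"motion": [-0.1,-0.027,0,0,0,0,1,-0.25,-0.068,0,0,0,0,1,-0.4,-0.11,0,0,0,0,1,-0.55,-0.151,0,0,0,0,1,-0.7,-0.192,0,0,0,0,1,-0.85,-0.233,0,0,0,0,1,-1.0,-0.274,0,0,0,0,1,-1.0,-0.274,0,0,0,0,1]}}

```text
t: 6.8
tcp_pos: [0.4191, 0.2171, 0.0659]
tool_rot: [0.0, 0.991, 0.133, -0.0]
contact_force: [0.1, -0.3, -0.4]
finger_gap: 0.0005
grip_force: 0.0
```

>>> {"fn": "apply_moves", "kwargs": {"motion": [0,0,0.5,0,0,0,1,0,0,1.2,0,0,0,1,0,0,2.0,0,0,0,1,0,-0.6,2.6,0,0,0,1,0,-1.4,2.6,0,0,0,1,0,-2.2,2.6,0,0,0,1,0,-3.0,2.6,0,0,0,1,0,-3.0,2.6,0,0,0,1]}}

```text
t: 7.8
tcp_pos: [0.4199, 0.0333, 0.2219]
tool_rot: [0.001, 0.992, 0.129, -0.0]
contact_force: [0.6, 0.3, -0.0]
finger_gap: 0.0003
grip_force: 0.0
```

```bash
python3 - <<'E'
from h import *
a=grab_frame('top')[:,:,::-1];b=grab_frame('scene')[:,:,::-1]
im=np.zeros((540,800,3),np.uint8)
im[:540,:360]=cv2.resize(a[190:325,190:280],None,fx=4,fy=4);im[:440,360:]=cv2.resize(b[240:350,350:460],None,fx=4,fy=4)
cv2.imwrite('pics/end.png',im);o=get_obs();print(o['t'],o['tcp_pos'],o['contact_force'])
e=np.array([.9645,.264]);n=np.array([.50135,.24096])
for s in(0,.04):print(s,(proj('scene',[*(n+s*e),.076])-[350,240])*4+[362,2],(proj('top',[*(n+s*e),.076])-190)*4+2)
E
```

```text
7.9 [0.42013331 0.03740618 0.22216207] [0.71881501 0.16376326 0.10578353]
0 [580.9316533  169.54553516] [182.56796009 257.93164119]
0.04 [537.31922941 207.55683514] [169.74341742 200.87145052]
```

View pics/end.png

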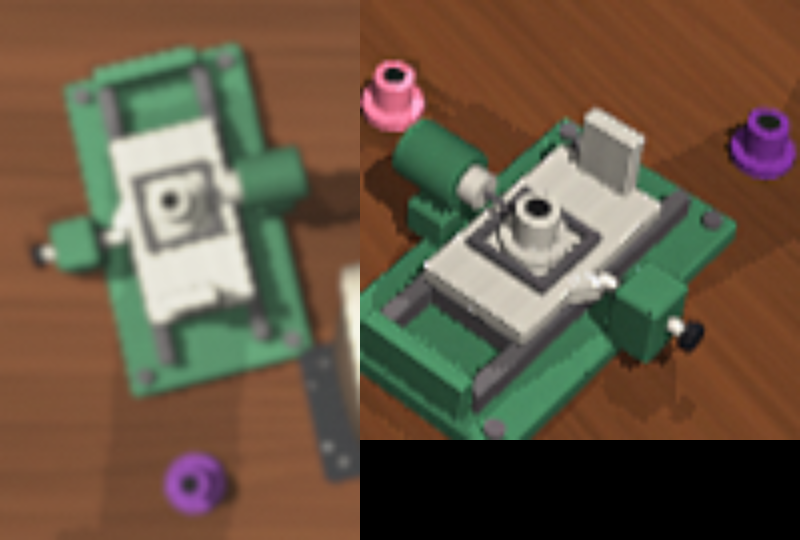

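The bore is at (538,208) in the scene crop and (171,201) in the top crop, matching the predictions for 0.040 travel. The slide is latched on the pin, the bush is in its nest and the arm is clear.

```bash
python3 -c "
from workcell import *
print(close_job())"
```

```text
the job is handed in; nothing more can be done
None
```

The loaded (left) jig's slide is latched against its stop pin at about 40 mm travel with the bush in its nest; the arm is clear, touched nothing else, and the job is handed in.

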